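Post an adapter ring through the spring flap of a parts drop box

ROBOT

A 6-joint arm with a two-finger parallel gripper is mounted at the origin on a cart in front of the work surface, level with it; the furniture and walls round the work are solid. World frame = base frame: x ahead of the robot, y to its left, z up, the work surface at z = 0. Lengths are in mm, angles in rad, forces in N, time in s.
With the tool pointing down it reaches from about 350 to 775 mm from the base axis. Payload 7.3 kg.
Tool frame: the origin (TCP) lies midway between the tips of the shut fingers; the grasp point (between the pads) lies 19 mm behind it; z points along the fingers, x is the direction in which the jaws open and shut, and the axes are right-handed (so a half turn about z gives the same grasp; the last joint's range is limited). The gripper opens to 92 mm and grips with 3 to 60 N. Pads are 19 mm wide; open, the fingers measure 130 mm over their backs; the gripper's body (75 mm by 190 mm) begins 47 mm behind the grasp point.
Start: joints at [-1.374, 0.342, 1.524, -0, 1.275, -0.146], TCP at [176.489, -494.466, 226.741] pointing down, gripper open.
Joint ranges: [-2.53, 2.53], [-0.77, 2.02], [0.04, 2.7], [-1, 4.14], [0.28, 2.66], [-3.11, 3.11]. Speed limits (rad/s): [2.57, 2.57, 3.14, 3.14, 3.14, 3.14].

INTERFACE

Orientations are given as [roll, pitch, yaw] about the fixed x, y, z axes, in that order (R = Rz(yaw) Ry(pitch) Rx(roll)).
In Python, from plant import bot gives the robot as it stands.
- The arm moves only by the shell command python3 -m pendant 'ROWS' [OPENING]. ROWS is JSON, a list of rows, each an object with "linear": the shift along the world's x, y, z in mm, a list of three; "twist": the turn about the world's z in degrees. In form: [{"linear": [x, y, z], "twist": twist}, ...]. A call has 1 to 20 rows; each row is the pose to reach, as a shift and turn from the pose commanded when the call began; what a row does not reach only later rows make up. A row lasts 1/8 s, in which the tool goes at most 62.5 mm and 10.7 degrees, less where a joint would pass 70% of its speed; a pose out of reach is approached as far as the arm can. A call with a gripper value outside its range is refused whole. OPENING is the closure in counts, from 0 (fully open) to 255 (shut), set as the call begins (- or left out, the last holds). The fingers move at their own pace and stop on an object; the grip force is fixed at half the most. Time passes only in rows, so rows that repeat a pose let the fingers close. It gives the time, the measured TCP pose, the force and the opening at its end, in the units of the state.
- bot.get_obs(): the state, without advancing time (a new reading comes with each control period).
- bot.capture(name): name is "scene" or "top"; returns a dict with "frame" (480x640x3 uint8, blue, green, red), "z_map" (480x640 float32, mm along the optical axis (not along the pixel's ray), 0 where there is no reading), "fx", "fy", "cx", "cy" (pixels), "k1" (the pictures are not rectified: a ray, as slopes to the right and down, at radius r is drawn at 1 + k1 r^2 times it, then the intrinsics apply), "rvec" (rotation vector, rad) and "tvec" (3), from world to camera coordinates, as OpenCV has them. Camera axes: x right, y down, z forward; pixel columns grow to the right and rows downward; lengths in mm; the calibration is good to about 2 mm. A picture is of the moment at which its call begins.
- bot.close_job(): hands the job in, once; it reports no verdict.
The state is a dict: "time": time; "joint_positions": joint angles; "dq": joint speeds; "tau": joint torques, N m; "tool_pos": TCP position; "tcp_rot": TCP orientation; "contact_force": force on the tool from outside, world axes, zero at the start; "moment": the same for the moment, N m; "grip_width": finger opening in mm.
Only numpy, scipy, OpenCV 4.12 (cv2) and the standard library are available. Lean on these libraries where they do the work, as an engineer would, in place of code of your own. Each camera call takes 0.05 s, during which the arm holds its last target. There are 200 camera calls.

TASK

Put the black adapter ring away in the drop box without grasping it: push the orange paddle away from you with one finger so that the spring flap drops open and, while that finger keeps it open, push the ring along the lane with the other finger until it falls in through the mouth. The flap must be well open before the ring's middle comes over it and must be held until the ring has dropped in; then let go so that the flap shuts again. Never lift the ring off the deck, and leave the nut, the cap and the objective where they stand.

Things in the scene. Friction and masses are not known exactly. Their poses are not given: they have to be found in the camera images.
- drop_box: White box bolted to the bench, fixed, 240 long (x) x 68 wide (y) x 100 mm high, hollow, floor 4 mm thick. Origin on the bench under the flap's axle, mid-width; x points along the lane from entrance to mouth (away from the robot, within 0.3 rad), y left, z up. Two grey rails, inner faces at y = +-27, outer at +-34 mm, run along its whole top and rise 6 mm above the deck
- lane (a point): Middle of the lane, on the deck: the flat top of the box, 100 mm above the bench, between the rails, from the open entrance at box x = -120 mm to the mouth at x = 0. This point is at x = -60 mm. Its axes are the box's
- mouth (a point): Centre of the mouth at deck height. The mouth is 70 mm long (box x = 0 to 70) and 54 mm wide, covered by the shut flap; beyond it, x = 70 to 120 mm, is a fixed roof at deck height
- flap (a joint): Orange spring flap, rad: 0 = shut (lid level with the deck), grows as the lid swings down into the box, up to 2.2. Axle along the box's y at x = 0, 8 mm below the deck. The paddle is in one piece with it: pushing the paddle along +x (away from the robot) opens the lid by the same angle. A spring (about 0.03 N m shut, 0.065 N m wide open) shuts it when released
- axle (a point): On the axle below the paddle: box x = 0, y = +67, z = 92 mm; does not move. Any finger height from 5 to 15 mm above the deck works the paddle: at 9 mm, a finger whose front is at box x = 0 opens the flap about 0.7 rad, at x = +20 mm about 1.5 rad; pushed over, the paddle lies under the finger and stays down until the finger's rear has passed about x = +50 mm
- paddle_top (a point): Middle of the free upper edge of the paddle: a flat orange plate outside the box's left wall, 50 wide (box y = +42 to +92), 4 thick, 55 mm long from axle to edge, leaning 40 degrees towards the robot when shut (edge then at box x = -35, z = 134 mm). Moves with the flap
- ring: Black adapter ring, 43 mm outside diameter, 14 mm high, about 40 g, lying flat on the deck between the rails; push it on its outside. Origin at the centre of its underside, z up. Deck and rails are slick (friction about 0.18) and keep it in the lane; a fingertip 9 mm above the deck clears the rails and still pushes the ring
- nut: Tan knurled thumb nut, 27 mm diameter, 14 mm high, loose on the box's rear roof; origin at the centre of its underside. To be left alone
- cap: Black lens cap, 40 mm diameter, 11 mm high, loose on the bench to the right of the box; origin at the centre of its underside. To be left alone
- objective: Beige microscope objective with a blue band, 25 mm diameter, 46 mm high, standing loose on the bench to the right of the box; origin at the centre of its underside. To be left alone
There are look-alikes about, which are no part of the job. What is shaped like the ring but pink or purple is not meant.

How it is judged:
By the outcome, as a careful person would: the job done as asked, in the order asked, and still so for the second after the job is handed in, with the robot touching nothing.
It also fails if it takes over 32 s, if anything falls off the work surface, if the arm or the gripper's body presses on something with over 40 N, if the wrist force passes 120 N, or if a joint passes its speed limit or range.

## Working session

There is one attempt and no reset: what is moved stays moved. The work goes in short steps, Python scripts to look and compute and a shell command to move; the robot and the scene stay as the last step left them, time stands still between calls to the robot, and variables do not carry over. Pictures are saved under pics/ and viewed, about 8 in all and at most 12, crops included, and the job is handed in when it is done.

```bash
mkdir -p pics; ls; cat > h.py <<'E'
import numpy as np, cv2
from plant import bot
def cap(name):
    c=bot.capture(name); c['R']=cv2.Rodrigues(np.array(c['rvec'],float))[0]; c['t']=np.array(c['tvec'],float).ravel(); return c
def und(c,uv):
    K=np.array([[c['fx'],0,c['cx']],[0,c['fy'],c['cy']],[0,0,1.]])
    return cv2.undistortPoints(np.array(uv,float).reshape(-1,1,2),K,np.array([c['k1'],0,0,0.])).reshape(-1,2)
def onplane(c,uv,z):
    n=und(c,uv); d=np.c_[n,np.ones(len(n))]@c['R']; o=-c['R'].T@c['t']
    return o+d*((z-o[2])/d[:,2])[:,None]
def cloud(c):
    v,u=np.mgrid[:480,:640]; n=und(c,np.stack([u.ravel(),v.ravel()],1)); z=c['z_map'].ravel()[:,None]
    return ((np.c_[n,np.ones(len(n))]*z-c['t'])@c['R']).reshape(480,640,3)
E
python3 - <<'E'
from h import *
print(bot.get_obs())
for n in("scene","top"):
    c=cap(n); cv2.imwrite(f"pics/{n}0.png",c['frame']); np.savez(f"{n}0.npz",**c); print(n,c['fx'],c['k1'],-c['R'].T@c['t'],c['R'][2])
E
```

```text
pics
{'time': 0.0, 'joint_positions': array([-1.37401311e+00,  3.42740297e-01,  1.52503802e+00, -2.63501732e-05,
        1.27539957e+00, -1.45995586e-01]), 'dq': array([-0.00025487, -0.00094096, -0.00143598,  0.00179348,  0.00163314,
       -0.00057767]), 'tau': array([-4.74817516e-04, -4.31244600e+01, -2.44220763e+01,  7.14959647e-02,
        5.58614067e-02, -1.14956806e-04]), 'tool_pos': array([ 176.38814957, -494.0370927 ,  226.0285172 ]), 'tcp_rot': array([-3.14138697e+00,  1.57204095e-03, -1.22800968e+00]), 'contact_force': array([0.14115907, 0.46390465, 0.49358267]), 'moment': array([-0.01759689,  0.00939899, -0.03122575]), 'grip_width': 91.73501135959404}
scene 488.8982757163907 -0.033700539741972235 [ 247.3908057  -770.86028711  551.2208243 ] [ 0.36298654  0.75805882 -0.54183725]
top 549.4544972169589 -0.12780694324030925 [ 410.49939074 -119.51312521  946.06946795] [ 0.17937646 -0.03167104 -0.98327058]
```

View pics/scene0.png

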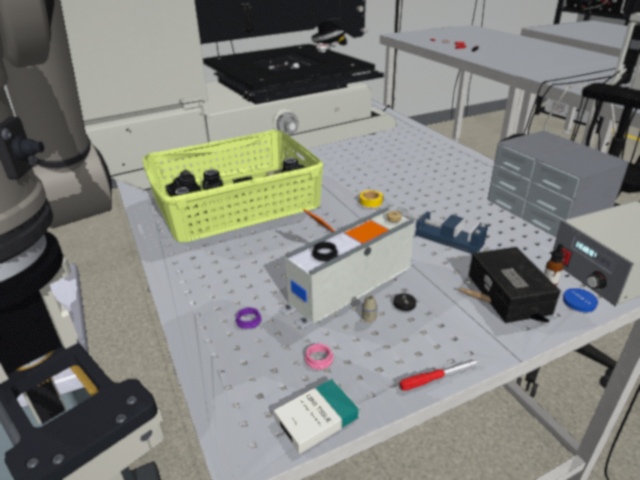

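View pics/top0.png

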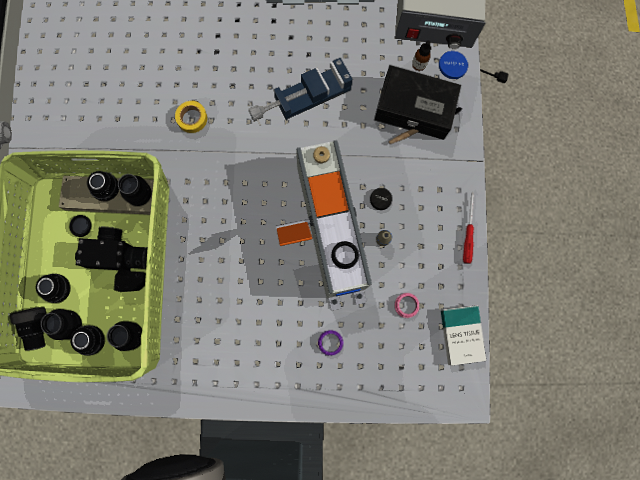

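Top view: box from the entrance (350,292) to the rear roof (320,142), ring at (345,255), lid at (327,194), paddle at (294,234), nut at (321,155). The pink and purple look-alikes are on the bench.

```bash
python3 - <<'E'
from h import *
c=dict(np.load("top0.npz")); f=c['frame']; hsv=cv2.cvtColor(f,cv2.COLOR_BGR2HSV)
m=cv2.inRange(hsv,(3,170,120),(16,255,255)); m[:,:260]=0; m[:,360:]=0
cs,_=cv2.findContours(m,0,1)
for k in cs:
    if cv2.contourArea(k)<200: continue
    r=cv2.boxPoints(cv2.minAreaRect(k)); print("orange",cv2.contourArea(k),r.round(0).tolist())
    print(onplane(c,r,100).round(1).tolist(), onplane(c,[r.mean(0)],100).round(1), 'at 113', onplane(c,r,134).round(1).tolist())
g=cv2.inRange(f,(0,0,0),(70,70,70)); g2=np.zeros_like(g); g2[235:277,328:362]=g[235:277,328:362]
k=max(cv2.findContours(g2,0,1)[0],key=cv2.contourArea); (x,y),r=cv2.minEnclosingCircle(k); print("ring",x,y,r,onplane(c,[(x,y),(x+r,y),(x-r,y)],114-3).round(1))
P=cloud(c); 
s=P[130:300:1,290:375]; q=s[(s[...,2]>85)&(s[...,2]<112)]; hull=cv2.minAreaRect(q[:,:2].astype(np.float32)); print("top area",hull,cv2.boxPoints(hull).round(1).tolist(), np.median(q[:,2]))
# robust box axis
o=-c['R'].T@c['t'];print(c['cx'],c['cy'])
big=cv2.resize(f[130:310,260:400],None,fx=4.2,fy=3.3333*1,interpolation=cv2.INTER_CUBIC); cv2.imwrite("pics/crop.png",big)
E
```

```text
orange 512.5 [[276.0, 228.0], [308.0, 221.0], [312.0, 239.0], [280.0, 245.0]]
[[577.8, -69.8, 100.0], [589.9, -118.9, 100.0], [562.3, -125.4, 100.0], [550.4, -76.6, 100.0]] [[570.1 -97.7 100. ]] at 113 [[571.1, -71.8, 134.0], [582.7, -118.9, 134.0], [556.2, -125.2, 134.0], [544.8, -78.3, 134.0]]
orange 1213.0 [[308.0, 177.0], [339.0, 170.0], [348.0, 209.0], [316.0, 216.0]]
[[661.6, -116.4, 100.0], [675.0, -166.6, 100.0], [611.0, -181.6, 100.0], [598.1, -131.9, 100.0]] [[ 636.2 -149.1  100. ]] at 113 [[651.5, -116.5, 134.0], [664.4, -164.8, 134.0], [603.0, -179.1, 134.0], [590.6, -131.4, 134.0]]
ring 347.0 252.0 17.204750061035156 [[ 541.1 -180.5  111. ]
 [ 541.9 -207.1  111. ]
 [ 540.4 -153.9  111. ]]
top area ((598.26953125, -141.21826171875), (241.38092041015625, 109.01251983642578), 13.886170387268066) [[468.0, -117.30000305175781], [494.20001220703125, -223.10000610351562], [728.5, -165.1999969482422], [702.4000244140625, -59.29999923706055]] 98.80962074314219
325.24512899690006 237.49859333222548
```

View pics/crop.png

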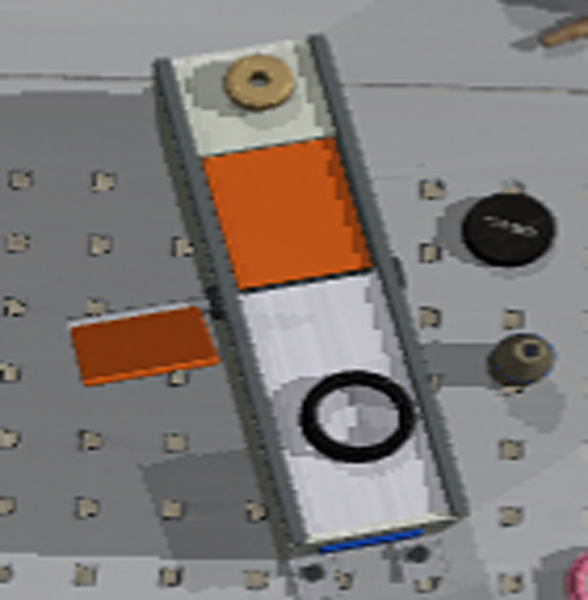

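Crop: the ring's outline is centred at crop (357,417), which is pixel (344.6,254.7). The lid corners are clear, and the rails run straight beside it. Next I work out the box frame and where the tool should go.

```bash
cat >> h.py <<'E'
def crop(uv): uv=np.array(uv,float); return np.c_[(uv[:,0]+.5)/4.2-.5+260,(uv[:,1]+.5)/3.3333-.5+130]
YAW=0.238; O=np.array([602.2,-157.4])
def w2b(p,O=None,yaw=None):
    O=globals()['O'] if O is None else O; yaw=YAW if yaw is None else yaw
    d=np.atleast_2d(p)[:,:2]-O; c,s=np.cos(yaw),np.sin(yaw); return np.c_[d@[c,s],d@[-s,c]]
E
python3 - <<'E'
from h import *
c=dict(np.load("top0.npz"))
lid=onplane(c,crop([(205,157),(332,140),(370,270),(240,290)]),100); ent=onplane(c,crop([(305,543),(437,520)]),100)
rr=onplane(c,crop([(312,40),(455,515),(327,37),(467,515)]),106)
f=lid[2:].mean(0);b=lid[:2].mean(0);e=ent.mean(0)
print("yaw lid",np.arctan2(*(b-f)[[1,0]]),"whole",np.arctan2(*(b-e)[[1,0]]),"right rail",np.arctan2(*(rr[0]-rr[1])[[1,0]]),np.arctan2(*(rr[2]-rr[3])[[1,0]]))
for n,p in(("lid",lid),("ent",ent),("rail",rr),("ring",onplane(c,crop([(357,417),(299,417),(415,417),(357,371),(357,463)]),112)),("nut",onplane(c,crop([(259,82)]),112)),("padtop",onplane(c,crop([(83,385),(218,361)]),134)),("axlemark",onplane(c,crop([(217,303)]),100))): print(n,p[:,:2].round(1).tolist(),w2b(p).round(1).tolist())
P=cloud(c)
s=P[300-60:290,262:330].reshape(-1,3); print()
q=w2b(P.reshape(-1,3)); z=P[...,2].ravel(); k=(abs(q[:,0])<110)&(abs(q[:,1])<60)&(z>101)
print("basket z max", P[150:390,:165,2].max(), "basket right y", np.percentile(P[150:390,100:170][P[150:390,100:170,2]>60][:,1],1))
E
```

```text
yaw lid 0.23308934730282982 whole 0.2261125548445511 right rail 0.24477336721104223 0.23767311411907005
lid [[662.7, -117.6], [672.9, -165.8], [609.1, -181.3], [597.8, -132.6]] [[68.2, 24.4], [66.7, -24.9], [1.1, -24.9], [1.6, 25.1]]
ent [[479.0, -159.5], [490.9, -208.0]] [[-120.2, 27.0], [-120.1, -22.9]]
rail [[721.3, -156.9], [492.8, -214.0], [723.0, -162.6], [492.9, -218.4]] [[115.8, -27.6], [-119.7, -29.2], [116.2, -33.6], [-120.6, -33.5]]
ring [[536.6, -176.8], [536.0, -155.6], [537.2, -198.1], [558.1, -176.4], [515.2, -177.2]] [[-68.3, -3.4], [-63.9, 17.4], [-72.8, -24.2], [-47.3, -8.1], [-89.2, 1.3]]
nut [[697.1, -136.9]] [[97.1, -2.5]]
padtop [[545.0, -77.3], [557.3, -125.1]] [[-36.7, 91.3], [-36.0, 42.0]]
axlemark [[591.3, -124.2]] [[-2.8, 34.9]]

basket z max 946.0694679524282 basket right y -119.51312520850226
```

```bash
python3 -m pendant '[{"linear":[30,30,0],"twist":-4},{"linear":[65,65,0],"twist":-9},{"linear":[100,100,0],"twist":-14},{"linear":[135,137,0],"twist":-19},{"linear":[170,174,0],"twist":-24},{"linear":[205,211,0],"twist":-29},{"linear":[240,248,0],"twist":-34},{"linear":[275,283,0],"twist":-38},{"linear":[305,315,0],"twist":-42},{"linear":[325,335,0],"twist":-43},{"linear":[334,345,0],"twist":-43},{"linear":[334,345,0],"twist":-43},{"linear":[334,345,-20],"twist":-43},{"linear":[334,345,-40],"twist":-43},{"linear":[334,345,-40],"twist":-43},{"linear":[334,345,-40],"twist":-43}]' 78
python3 - <<'E'
from h import *
o=bot.get_obs(); print(o['time'],o['tool_pos'],o['tcp_rot'],o['grip_width'],o['contact_force'], w2b(o['tool_pos']))
a=[]
for n in("scene","top"):
    c=cap(n); np.savez(f"{n}1.npz",**c); f=c['frame']
    a.append(cv2.resize(f[150:350,220:440] if n=="top" else f[130:330,230:450],None,fx=1.8*2*.999,fy=3,interpolation=cv2.INTER_CUBIC)[:, :])
cv2.imwrite("pics/p1.png",np.hstack([cv2.resize(x,(400,364)) for x in a]))
E
```

```text
time: 2.1
tool_pos: [510.5, -150.3, 187.5]
tcp_rot: [-3.141, -0.0, -1.979]
contact_force: [0.3, 0.0, 0.6]
grip_width: 63.5
2.1 [ 510.46753309 -150.31558573  187.53887089] [-3.14061317e+00 -2.65162756e-04 -1.97940184e+00] 63.48290282751142 [0.31748002 0.00751666 0.58714981] [[-87.4764427   28.51151317]]
```

View pics/p1.png

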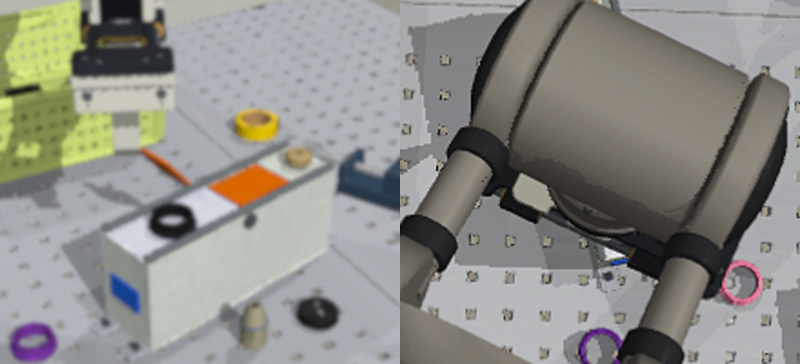

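The scene crop shows the near finger's tip at crop (126,150), pixel (299,212), above and behind the ring. The gripper blocks the top view. Next I check the tip against depth.

```bash
python3 - <<'E'
from h import *
c=dict(np.load("scene1.npz")); P=cloud(c)
q=P[170:220,285:315].reshape(-1,3); z=q[:,2]
k=(z>150)&(z<215)&(q[:,1]<-100)&(q[:,0]>440)&(q[:,0]<560); q=q[k]
for lo in (185,190,195,200,205):
    s=q[(q[:,2]>=lo)&(q[:,2]<lo+5)]; b=w2b(s) if len(s) else None
    if len(s)>3: print(lo,len(s),s.min(0).round(),s.max(0).round(),"box",b.min(0).round(1),b.max(0).round(1))
print(q[:,2].min())
# ray on plane: tip bottom line
print(w2b(onplane(c,[(292,211),(306,211)],187)))
E
```

```text
185 15 [ 485. -188.  187.] [ 505. -182.  190.] box [-119.5   -7. ] [-101.4    3.6]
190 15 [ 484. -192.  191.] [ 504. -184.  194.] box [-121.5  -10. ] [-103.6    1.2]
195 20 [ 483. -199.  195.] [ 502. -189.  200.] box [-123.6  -16.8] [-106.5   -2.4]
200 43 [ 481. -201.  200.] [ 501. -190.  204.] box [-125.6  -18.2] [-108.4   -4.2]
205 46 [ 480. -202.  205.] [ 501. -191.  210.] box [-126.7  -18.9] [-108.6   -4.3]
187.03319226789125
[[-110.30810229   18.4729963 ]
 [ -94.34608625    4.27243038]]
```

Tip height agrees with the TCP to within 1 mm. The fingertips taper to about 6 mm thick. The pushing corner is at box (-99,-2.5), behind the ring's rear at -90, and the paddle finger leads by 42 mm or more. Next I descend and start pushing.

```bash
python3 -m pendant '[{"linear":[0,0,-15],"twist":0},{"linear":[0,0,-35],"twist":0},{"linear":[0,0,-55],"twist":0},{"linear":[0,0,-68],"twist":0},{"linear":[0,0,-75],"twist":0},{"linear":[0,0,-78],"twist":0},{"linear":[0,0,-78],"twist":0},{"linear":[0,0,-78],"twist":0}]' && python3 -m pendant '[{"linear":[5,1.2,0],"twist":0},{"linear":[10,2.4,0],"twist":0},{"linear":[15,3.6,0],"twist":0},{"linear":[20,4.8,0],"twist":0},{"linear":[25,6,0],"twist":0},{"linear":[30,7.2,0],"twist":0},{"linear":[35,8.4,0],"twist":0},{"linear":[40,9.6,0],"twist":0},{"linear":[44,10.6,0],"twist":0},{"linear":[44,10.6,0],"twist":0},{"linear":[44,10.6,0],"twist":0}]'
python3 - <<'E'
from h import *
o=bot.get_obs(); print(o['time'],o['tool_pos'],o['contact_force'], w2b(o['tool_pos']))
c=cap("scene"); np.savez("scene2.npz",**c); cv2.imwrite("pics/p2.png",cv2.resize(c['frame'][150:330,250:450],None,fx=3.3,fy=3.3,interpolation=cv2.INTER_CUBIC))
E
```

```text
time: 3.2
tool_pos: [510.8, -149.6, 109.3]
tcp_rot: [-3.141, -0.0, -1.978]
contact_force: [0.6, -0.8, -1.7]
grip_width: 64.1
time: 4.58
tool_pos: [554.4, -138.9, 108.7]
tcp_rot: [3.141, -0.0, -1.978]
contact_force: [-0.1, -0.0, -0.4]
grip_width: 63.6
4.575 [ 554.39949534 -138.86610965  108.66177102] [-0.08718245 -0.04379461 -0.44706305] [[-42.08353685  29.28086857]]
```

View pics/p2.png

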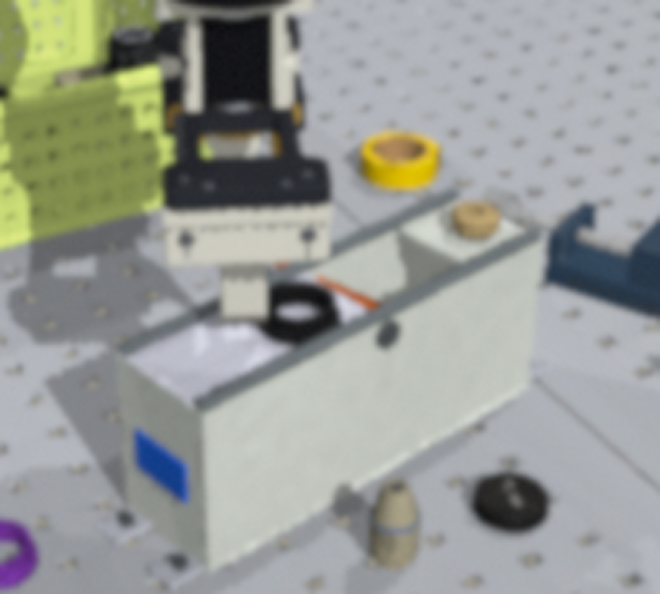

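Crop: the flap is already swinging down at (350,290), and the ring, at (300,310), sits in front of the finger at (245,300). The nut, cap and objective haven't moved. I keep pushing.

```bash
python3 -m pendant '[{"linear":[5,1.2,0],"twist":0},{"linear":[10,2.4,0],"twist":0},{"linear":[15,3.6,0],"twist":0},{"linear":[20,4.8,0],"twist":0},{"linear":[25,6,0],"twist":0},{"linear":[30,7.2,0],"twist":0},{"linear":[35,8.4,0],"twist":0},{"linear":[40,9.6,0],"twist":0},{"linear":[45,10.8,0],"twist":0},{"linear":[50,12,0],"twist":0},{"linear":[54,13,0],"twist":0},{"linear":[54,13,0],"twist":0},{"linear":[54,13,0],"twist":0}]'
python3 - <<'E'
from h import *
o=bot.get_obs(); print(o['time'],o['tool_pos'],o['contact_force'], w2b(o['tool_pos']))
c=cap("scene"); np.savez("scene3.npz",**c); cv2.imwrite("pics/p3.png",cv2.resize(c['frame'][150:330,250:450],None,fx=3.3,fy=3.3,interpolation=cv2.INTER_CUBIC))
E
```

```text
time: 6.25
tool_pos: [608.8, -125.8, 109.0]
tcp_rot: [-3.141, 0.0, -1.979]
contact_force: [0.4, 0.5, 1.5]
grip_width: 63.8
6.25 [ 608.84547228 -125.82724947  108.95802736] [0.44373118 0.52759167 1.47905875] [[13.9017211 29.116027 ]]
```

View pics/p3.png

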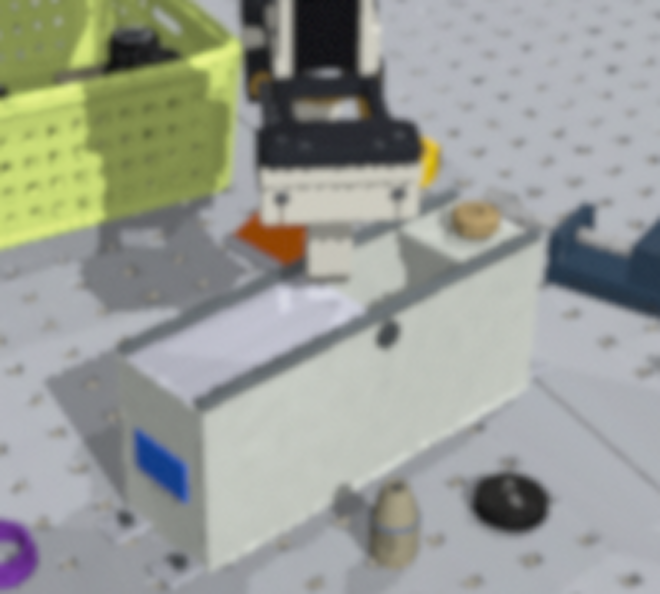

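Crop: the ring is off the deck, the mouth is open at (390,260), and the paddle at (270,245) is pushed over under the other finger. I hold briefly, then back off slowly so the flap closes against the finger.

```bash
python3 -m pendant '[{"linear":[0,0,0],"twist":0},{"linear":[0,0,0],"twist":0},{"linear":[0,0,0],"twist":0},{"linear":[0,0,0],"twist":0},{"linear":[-5,-1.2,0],"twist":0},{"linear":[-10,-2.4,0],"twist":0},{"linear":[-16,-3.9,0],"twist":0},{"linear":[-22,-5.3,0],"twist":0},{"linear":[-28,-6.8,0],"twist":0},{"linear":[-35,-8.5,0],"twist":0},{"linear":[-42,-10.2,0],"twist":0},{"linear":[-49,-11.9,0],"twist":0},{"linear":[-56,-13.6,0],"twist":0},{"linear":[-63,-15.3,0],"twist":0},{"linear":[-70,-17,0],"twist":0},{"linear":[-77,-18.7,0],"twist":0},{"linear":[-84,-20.4,0],"twist":0},{"linear":[-92,-22.3,0],"twist":0},{"linear":[-100,-24.2,0],"twist":0},{"linear":[-105,-25.5,0],"twist":0}]' && python3 -m pendant '[{"linear":[-3,-1,0],"twist":0},{"linear":[-3,-1,15],"twist":0},{"linear":[-3,-1,40],"twist":0},{"linear":[-3,-1,75],"twist":0},{"linear":[-3,-1,110],"twist":0},{"linear":[-30,-35,120],"twist":0},{"linear":[-60,-70,120],"twist":0},{"linear":[-95,-107,120],"twist":0},{"linear":[-130,-144,120],"twist":0},{"linear":[-165,-181,120],"twist":0},{"linear":[-200,-218,120],"twist":0},{"linear":[-235,-255,120],"twist":0},{"linear":[-270,-290,120],"twist":0},{"linear":[-300,-320,120],"twist":0},{"linear":[-320,-340,120],"twist":0},{"linear":[-320,-340,120],"twist":0},{"linear":[-320,-340,120],"twist":0}]'
python3 - <<'E'
from h import *
print(bot.get_obs()['time'])
d=dict(np.load("top0.npz"))
a=[]
for n,s in(("top",np.s_[130:310,260:420]),("scene",np.s_[150:330,250:450])):
    c=cap(n); np.savez(f"{n}4.npz",**c); a.append(cv2.resize(c['frame'][s],(400,400 if n=="top" else 400),interpolation=cv2.INTER_CUBIC))
    if n=="top":
        e=cv2.absdiff(c['frame'],d['frame']).max(2)
        for nm,(u,v) in dict(nut=(321,155),cap=(381,199),obj=(384,238),lid=(327,194),paddle=(294,234),oldring=(345,255)).items(): print(nm,e[v-13:v+14,u-13:u+14].mean().round(1))
cv2.imwrite("pics/p4.png",np.hstack(a))
E
```

```text
time: 8.8
tool_pos: [503.0, -151.5, 108.8]
tcp_rot: [-3.141, -0.0, -1.979]
contact_force: [0.7, 0.1, -0.6]
grip_width: 63.8
time: 10.92
tool_pos: [184.0, -490.9, 229.3]
tcp_rot: [-3.141, -0.0, -1.978]
contact_force: [0.7, -0.1, -0.3]
grip_width: 63.3
10.925
nut 1.2
cap 1.1
obj 1.1
lid 1.2
paddle 1.1
oldring 102.0
```

View pics/p4.png

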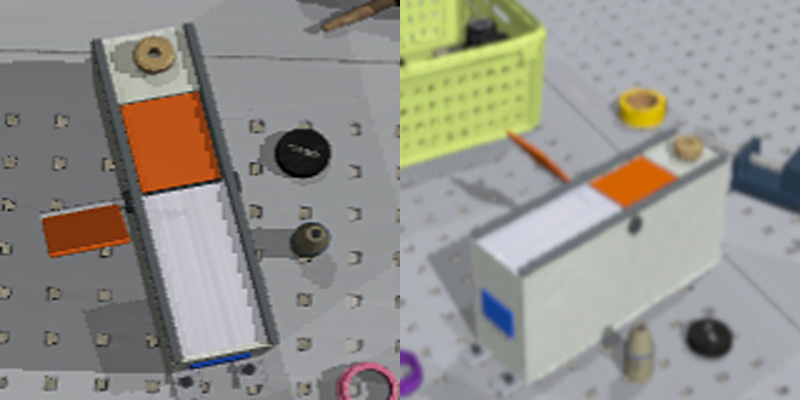

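Both views show the flap shut at (170,140), the paddle back at (85,230), the lane empty, and the nut, cap and objective unmoved. I'm handing the job in.

```bash
python3 -c "
from plant import bot
print(bot.close_job())"
```

```text
the job is handed in; nothing more can be done
None
```

The ring is in the drop box, the flap is shut again, and I have handed the job in. One gripper finger pushed the paddle over, leading by about 42 mm, while the other pushed the ring along the lane into the mouth. I held the flap for another half second after the ring had left the deck, then backed off slowly so it closed against the finger.

**Final checks:** In the closing pictures the lane is empty and the lid is level. The paddle, nut, cap and objective match the first top picture, with a mean difference of about 1 grey level. The job took 10.9 s, the arm ended clear of everything, and no force reading passed 2 N; I only read the force at the end of each move.

**Not seen directly:** I could not see the ring inside the closed box. I also did not measure the flap angle as the ring's middle crossed the edge. The finger position at that moment (about 21 mm past the axle) puts it at about 1.5 rad. No check failed or disagreed.

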